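# Fill the scent diffuser and hold its start knob down

### The arm

A 6-joint arm with a two-finger parallel gripper is mounted at the origin on a cart in front of the work surface, level with it; the furniture and walls round the work are solid. World frame = base frame: x ahead of the robot, y to its left, z up, the work surface at z = 0. Lengths are in m, angles in degrees, forces in N, time in s.
With the tool pointing down it reaches from about 0.3 to 0.75 m from the base axis. Payload 8.5 kg.
Tool frame: the origin (TCP) lies on the centre line of the jaws, within the pads' length; the fingertips stand 14 mm ahead of it and the grasp point (between the pads) lies 5 mm behind it; z points along the fingers, x is the direction in which the jaws open and shut, and the axes are right-handed (so a half turn about z gives the same grasp; the last joint's range is limited). The gripper opens to 85 mm and grips with 20 to 120 N. Pads are 22 mm wide; open, the fingers measure 114 mm over their backs; the gripper's body (76 mm by 85 mm) begins 54 mm behind the grasp point. The pads swing forward as they close: fully open they stand 13 mm farther back than shut.
Start: joints at [-81.32, 21.807, 74.336, -0, 83.858, -12.336], TCP at [0.197, -0.513, 0.245] pointing down, gripper open.
Joint ranges: [-178.18, 178.18], [-50.72, 133.34], [12.68, 142.11], [-81.47, 261.47], [9.98, 163.14], [-165.26, 165.26]. Speed limits (degrees/s): [136.94, 136.94, 180, 180, 180, 180].

### API

Orientations are given as a 3x3 rotation matrix whose columns are the frame's x, y, z axes.
In Python, from rig import * gives the robot as it stands.
- The arm moves only by the shell command python3 -m crank 'ROWS' [FORCE]. ROWS is JSON, one flat list of numbers, 7 for each row, row after row: the turn, a rotation vector about the world's x, y, z in rad, then the shift along the world's x, y, z in m, then the opening in per cent of the stroke, from 0 (shut) to 100 (fully open). A call has 1 to 20 rows; each row shifts and turns the commanded pose from where the row before left it; what a row does not reach is not made up. A row lasts 1/10 s, in which the tool goes at most 50 mm and 8.59 degrees, less where a joint would pass 70% of its speed; a pose out of reach is approached as far as the arm can. A call is refused whole if a number of a shift passes 0.05 or a number of a turn 0.15, either way. A call with a gripper value outside its range is refused whole. The fingers move at their own pace and stop on an object; FORCE is the grip in N (left out, the last holds). Time passes only in rows, so rows that do not move let the fingers close. It gives the time, the measured TCP pose, the force and the opening at its end, in the units of the state.
- observe(): the state, without advancing time (a new reading comes with each control period).
- get_image(name): name is "scene" or "top" or "wrist"; returns a dict with "frame" (420x560x3 uint8, red, green, blue), "fov_y" (degrees; the focal length in pixels is half the picture's height over the tangent of half this angle, whatever the lens; pixels are square), "cx", "cy" (the principal point, pixels), "world_to_cam" (4x4, takes a point from world to camera coordinates). Camera axes: x right, y up, looking along -z (the intrinsics and any distortion apply to the point x, -y, -z); pixel columns grow to the right and rows downward; lengths in m; the calibration is good to about 2 mm. A picture is of the moment at which its call begins. There is no depth.
- close_job(): hands the job in, once; it reports no verdict.
The state is a dict: "time_s": time; "q": joint angles; "qvel": joint speeds; "joint_efforts": joint torques, N m; "position": TCP position; "tool_rot": TCP orientation; "ft_force": force on the tool from outside, world axes, zero at the start; "wrist_torque": the same for the moment, N m; "grip_width": finger opening in m.
Only numpy, scipy, OpenCV 4.12 (cv2) and the standard library are available. Lean on these libraries where they do the work, as an engineer would, in place of code of your own. Each camera call takes 0.05 s, during which the arm holds its last target. There are 200 camera calls.

### The job

Get the scent diffuser going: tip all six ceramic balls from the wooden cup into the dish on the diffuser, and stand the empty cup back upright on the sideboard. Then take the loose black knob, turn it so that its flat-sided hole matches the flat of the diffuser's D-shaft (the orange line marks the flat), push it fully onto the shaft, and press it well down against the spring. Finish while still gripping the knob and holding it pressed down, and leave the other goods where they are.

Things in the scene. Friction and masses are not known exactly. Their poses are not given: they have to be found in the camera images.
- diffuser: scent diffuser, fixed to the sideboard: white low housing 130 (x) x 250 (y) x 45 mm high with a thin wood trim; it does not move. Origin: centre of its underside on the sideboard; +y points to its dish end, +x to its back.
- dish_floor (a point): centre of the inner floor of the round blue dish on the diffuser (62 mm from the diffuser's middle toward +y). Floor 48 mm above the sideboard, rim 31 mm above this point (79 mm above the sideboard); inside radius 36 mm at the floor, 57 mm at the rim; outside radius at the rim 61 mm. Axes as the diffuser's.
- shaft_tip (a point): centre of the top of the upright brass D-shaft (70 mm from the diffuser's middle toward -y): 14 mm diameter, one flat 2.5 mm from the axis. At rest the tip is 22 mm above the panel, 67 mm above the sideboard. +x points out of the flat, z up. A stiff brake (0.3 N m) keeps the shaft from turning; its angle differs each time.
- plunger (a joint): how far the shaft is pressed down (m): 0 at rest, 0.008 at its stop. A spring pushes it up with about 3 N at rest and 8 N at the stop.
- knob: loose black knob, 60 g, 37 mm diameter, 43 mm high, standing hole down. Round skirt to 18 mm height, on it a bar grip 36 mm long (x), 14 mm thick (y, pinch across it), from 18 to 43 mm. Origin: centre of its underside. The orange line on the +x half of the bar marks the hole's flat and goes over the shaft's flat (about 15 degrees of play). Fully on, its underside is 14 mm below the shaft tip.
- knob_bore_end (a point): end (ceiling) of the knob's D-shaped hole, on the axis 14 mm above the knob's underside; meets the shaft tip when the knob is fully on. The hole is 16.6 mm in diameter, 14 mm deep, its flat 3.7 mm from the axis on the knob's +x side. Axes as the knob's.
- knob_mark (a point): the orange end of the knob's bar grip: 18 mm out from the knob's axis on its +x side, 31 mm above its underside.
- cup: round wooden cup, 150 g, 60 mm outside diameter with straight outer walls, 47 mm high, open at the top; origin: centre of its underside. Funnel-shaped inside (wall about 22 degrees from the axis, rim opening 55 mm), so the balls roll out when it is tipped about 80 degrees or more. To grasp round the outside.
- ball0_center (a point): centre of a ceramic scent ball, 15 mm diameter, 10 g, white; starts in the cup.
- ball1_center (a point): centre of a ceramic scent ball, 15 mm diameter, 10 g, terracotta; starts in the cup.
- ball2_center (a point): centre of a ceramic scent ball, 15 mm diameter, 10 g, white; starts in the cup.
- ball3_center (a point): centre of a ceramic scent ball, 15 mm diameter, 10 g, terracotta; starts in the cup.
- ball4_center (a point): centre of a ceramic scent ball, 15 mm diameter, 10 g, white; starts in the cup.
- ball5_center (a point): centre of a ceramic scent ball, 15 mm diameter, 10 g, terracotta; starts in the cup.
- pink_jar: pink cream jar with wooden lid, 68 mm diameter, 58 mm high; origin: centre of its underside. A bystander to leave alone.
- soap: purple-banded cream-coloured soap bar 53 x 78 x 26 mm; origin: centre of its underside. A bystander to leave alone.
- white_jar: white cream jar with wooden lid, 64 mm diameter, 52 mm high; origin: centre of its underside. A bystander to leave alone.
Not all that is in view belongs to the job. What is shaped like the cup but blue is not meant. What is meant by the knob is not turquoise, and is the larger of those in its own colour.

How it is judged:
By the outcome, as a careful person would: the job done as asked, in the order asked, and still so for the second after the job is handed in, while the arm keeps its last pose, push and grip.
It also fails if it takes over 72 s, if anything falls off the work surface, if the arm or the gripper's body presses on something with over 40 N, if the wrist force passes 120 N, or if a joint passes its speed limit or range.

## Working session

There is one attempt and no reset: what is moved stays moved. The work goes in short steps, Python scripts to look and compute and a shell command to move; the robot and the scene stay as the last step left them, time stands still between calls to the robot, and variables do not carry over. Pictures are saved under pics/ and viewed, about 8 in all and at most 12, crops included, and the job is handed in when it is done.

```bash
mkdir -p pics; ls
python3 - <<'E'
from rig import *
import cv2,numpy as np
for n in("scene","top"):
    d=get_image(n); cv2.imwrite(f"pics/{n}0.png",d["frame"][:,:,::-1]); print(n,d["fov_y"],d["cx"],d["cy"],[k for k in d],np.round(d["world_to_cam"],4).tolist())
    np.savez(f"{n}0.npz",**d)
s=observe();print(s["position"],s["tool_rot"],s["ft_force"],s["time_s"])
E
```

```text
pics
scene 54.1991272095105 280.397027742781 208.8699911600493 ['frame', 'fov_y', 'cx', 'cy', 'world_to_cam'] [[-0.5102, -0.8598, -0.0226, 0.31], [0.419, -0.2714, 0.8665, -0.277], [-0.7511, 0.4326, 0.4987, -0.775], [0.0, 0.0, 0.0, 1.0]]
top 48.20527014255812 286.25266833262754 213.90590689448544 ['frame', 'fov_y', 'cx', 'cy', 'world_to_cam'] [[-0.0218, -0.9998, 0.0012, 0.0243], [0.9965, -0.0217, 0.0802, -0.5411], [-0.0802, 0.0029, 0.9968, -1.3568], [0.0, 0.0, 0.0, 1.0]]
[ 0.19718477 -0.51315861  0.24476841] [[ 3.58621779e-01 -9.33482922e-01 -2.31151740e-04]
 [-9.33482009e-01 -3.58621758e-01  1.33169998e-03]
 [-1.32601523e-03 -2.61800624e-04 -9.99999087e-01]] [-0.50666621  0.29018904  0.25698067] 0.1
```

View pics/top0.png

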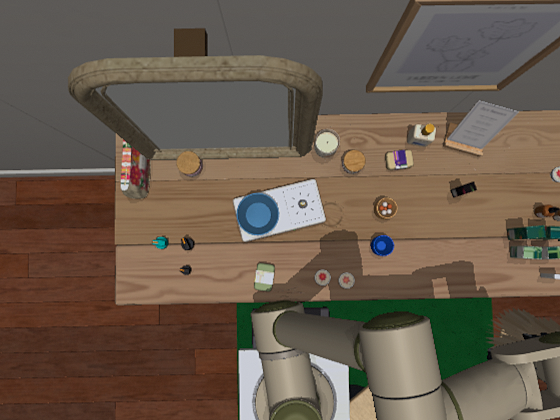

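View pics/scene0.png

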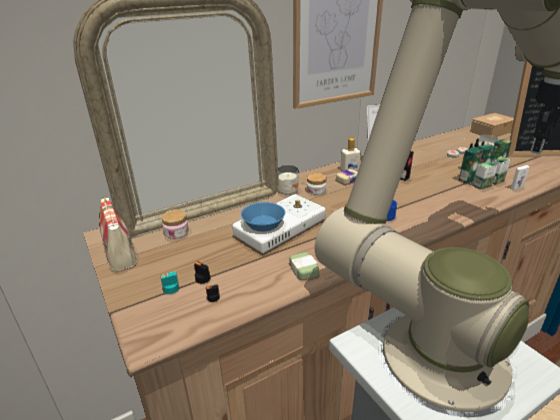

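Top view: the wooden cup with balls is at (386,208) and the blue cup, not meant, at (382,245). The knobs are turquoise (161,242), large black (188,243) and small black (185,269). The larger black one fits the description. The diffuser dish is at (258,213) and its shaft at (303,204). One enlarged crop should confirm this.

```bash
cat > h.py <<'E'
from rig import *
import cv2,numpy as np
def load(n): return {k:v for k,v in np.load(n+"0.npz").items()}
def f(d): return d["frame"].shape[0]/2/np.tan(np.radians(d["fov_y"])/2)
def ray(d,u,v):
    W=d["world_to_cam"];R=W[:3,:3];c=-R.T@W[:3,3]
    r=R.T@np.array([(u-d["cx"])/f(d),-(v-d["cy"])/f(d),-1]);return c,r
def onz(d,u,v,z):
    c,r=ray(d,u,v);return c+r*(z-c[2])/r[2]
def proj(d,p):
    q=d["world_to_cam"]@np.append(p,1);return d["cx"]+f(d)*q[0]/-q[2],d["cy"]-f(d)*q[1]/-q[2]
def tri(*dr):
    A=0;b=0
    for d,u,v in dr:
        c,r=ray(d,u,v);r=r/np.linalg.norm(r);M=np.eye(3)-np.outer(r,r);A=A+M;b=b+M@c
    return np.linalg.solve(A,b)
def hsv(d): return cv2.cvtColor(d["frame"],cv2.COLOR_RGB2HSV)
def blobs(m,box,amin=3):
    x0,y0,x1,y1=box;k=np.zeros_like(m,np.uint8);k[y0:y1,x0:x1]=m[y0:y1,x0:x1]
    n,l,s,c=cv2.connectedComponentsWithStats(k.astype(np.uint8))
    return [(s[i].tolist(),np.round(c[i],2).tolist()) for i in range(1,n) if s[i,4]>=amin]
E
python3 - <<'E'
from h import *
t=load("top");s=load("scene")
F=t["frame"];G=s["frame"]
def c(F,x,y,w,h,W,H): return cv2.resize(F[y:y+h,x:x+w],(W,H),interpolation=cv2.INTER_CUBIC)
a=np.hstack([c(F,150,225,66,50,396,300),c(F,280,180,66,50,396,300)])
b=np.hstack([c(F,353,195,66,65,396,300*65//50*50//65),c(G,155,250,66,50,396,300)])
cv2.imwrite("pics/crop1.png",np.vstack([a,b])[:,:,::-1])
H=hsv(t);hh,ss,vv=[H[...,i].astype(int) for i in range(3)]
print("dark",blobs(vv<60,(150,225,215,285)))
print("orange",blobs((hh<20)&(ss>170)&(vv>150),(150,225,215,285),1))
print("blue",blobs((hh>95)&(hh<115)&(ss>90),(225,180,290,245),200))
print("white",blobs((ss<40)&(vv>170),(225,170,335,250),50))
print("orangeshaft",blobs((hh<20)&(ss>150)&(vv>120),(288,190,318,220),1))
H=hsv(s);hh,ss,vv=[H[...,i].astype(int) for i in range(3)]
print("S dark",blobs(vv<60,(155,250,225,305)))
print("S orange",blobs((hh<20)&(ss>170)&(vv>150),(155,250,225,305),1))
for u,v,z in((188,243,.03),(185,269,.03),(386,208,.047),(258,213,.079),(303,204,.067)):print(onz(t,u,v,z))
E
```

```text
dark [([181, 237, 14, 13, 116], [187.77, 243.61]), ([165, 238, 4, 8, 19], [166.37, 242.32]), ([181, 265, 10, 10, 65], [186.18, 269.38])]
orange [([182, 238, 3, 5, 7], [183.14, 239.86]), ([153, 242, 4, 1, 4], [154.5, 242.0]), ([180, 269, 2, 2, 3], [180.67, 269.33]), ([183, 270, 1, 1, 1], [183.0, 270.0])]
blue [([237, 193, 42, 42, 1395], [257.25, 213.63])]
white [([264, 180, 61, 55, 1919], [296.81, 205.85]), ([234, 197, 9, 16, 59], [236.81, 202.58]), ([240, 227, 26, 14, 119], [248.5, 235.23])]
orangeshaft [([305, 203, 1, 1, 1], [305.0, 203.0])]
S dark [([194, 264, 16, 20, 236], [201.57, 273.51]), ([207, 285, 12, 17, 158], [212.59, 293.71])]
S orange [([196, 262, 5, 3, 10], [198.0, 263.1]), ([207, 287, 3, 2, 5], [207.8, 287.4])]
[0.46227398 0.29964329 0.03      ]
[0.38741774 0.30869096 0.03      ]
[ 0.55028281 -0.27561836  0.047     ]
[0.54115536 0.09213412 0.079     ]
[ 0.56506516 -0.03559721  0.067     ]
```

View pics/crop1.png

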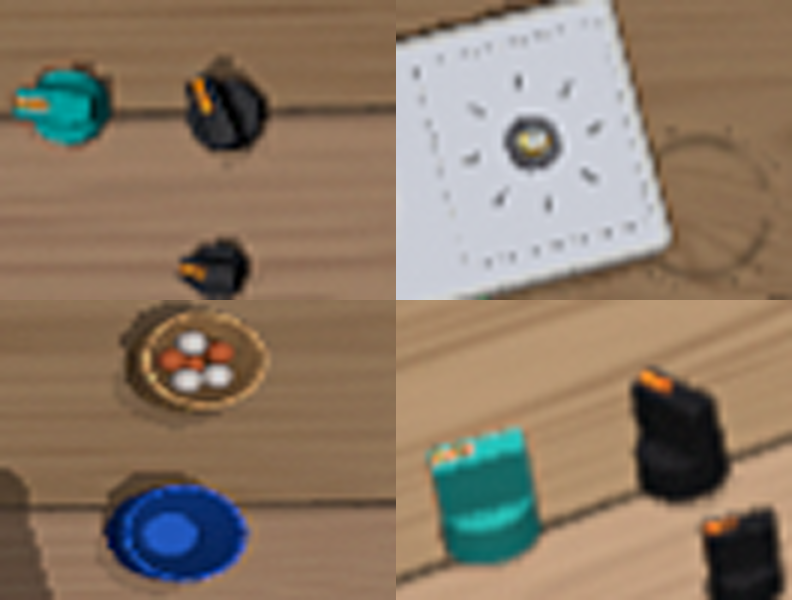

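The crop confirms the larger black knob at (188,243), with its orange mark pointing up-left, and the wooden cup with the balls. I'll move toward the cup and tilt slightly to learn the sign of q4.

```bash
python3 -m crank '[0,0,0,0.035,0.024,0,100, 0,0,0,0.035,0.024,0,100, 0,0,0,0.035,0.024,0,100, 0,0,0,0.035,0.024,0,100, 0,0,0,0.035,0.024,0,100, 0,0,0,0.035,0.024,0,100, 0,0,0,0.03,0.024,0,100, 0,0,0,0.03,0.024,0,100, 0,0,0,0.03,0.024,0,100, 0.1,0,0,0,0.02,0,100, 0.1,0,0,0,0,0,100, 0,0,0,0,0,0,100, 0,0,0,0,0,0,100]'
python3 - <<'E'
from h import *
s=observe();print(np.round(s["q"],2),np.round(s["position"],4),np.round(s["tool_rot"],3).tolist())
d=get_image("wrist");np.savez("w10.npz",**d);cv2.imwrite("pics/w1.png",d["frame"][:,:,::-1]);print(d["fov_y"],d["cx"],d["cy"],np.round(d["world_to_cam"],3).tolist())
E
```

```text
time_s: 1.4
position: [0.497, -0.2779, 0.2448]
tool_rot: [[0.358, -0.934, -0.001], [-0.916, -0.351, 0.197], [-0.184, -0.07, -0.98]]
ft_force: [-0.6, -0.3, 0.1]
grip_width: 0.0857
[-44.64  26.53  67.45   8.05  94.03  24.41] [ 0.497  -0.2779  0.2448] [[0.358, -0.934, -0.001], [-0.916, -0.351, 0.197], [-0.184, -0.07, -0.98]]
61.845862118393256 281.6339984172012 209.42270495880672 [[0.358, -0.915, -0.184, -0.387], [0.887, 0.395, -0.239, -0.307], [0.291, -0.077, 0.953, -0.547], [0.0, 0.0, 0.0, 1.0]]
```

View pics/w1.png

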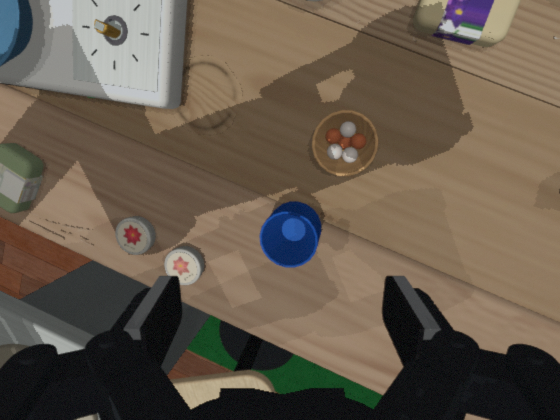

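The wrist view shows the wooden cup rim at (345,143), the blue cup at (291,235) and the shaft at (110,28). Rotation about +x drives q4 positive, so I'll pour with the mouth going to −y.

Run:
```python
from h import *
w=load("w1");t=load("top");s=load("scene")
print("cup",onz(w,345,143,.047),onz(t,387.2,207.6,.047),"blue",onz(w,291,235,.047))
# rim radius check
for u,v in((313,143),(378,143),(345,110),(345,176)):print(np.round(onz(w,u,v,.047),4))
# housing white edges in top, dish circle
H=hsv(t)
m=((H[...,0]>95)&(H[...,0]<115)&(H[...,1]>90)).astype(np.uint8);m[:180]=0;m[245:]=0;m[:,:225]=0;m[:,290:]=0
c=max(cv2.findContours(m,0,2)[0],key=cv2.contourArea);e=cv2.fitEllipse(c);print("dish ell",e);D=onz(t,*e[0],.079);print("dish rim c",D,"px/m r",e[1][0]/2,np.linalg.norm(onz(t,e[0][0]+e[1][0]/2,e[0][1],.079)-D))
for d,u,v in((t,303,204),(w,110,28)):print("shaft",onz(d,u,v,.067))
```

```text
cup [ 0.5519504  -0.27978592  0.047     ] [ 0.55136639 -0.27912738  0.047     ] blue [ 0.44932223 -0.26710492  0.047     ]
[ 0.541  -0.2527  0.047 ]
[ 0.5628 -0.3068  0.047 ]
[ 0.5784 -0.2681  0.047 ]
[ 0.5243 -0.292   0.047 ]
dish ell ((257.20745849609375, 213.6626739501953), (41.12429428100586, 41.473976135253906), 43.2888298034668)
dish rim c [0.53933282 0.09439567 0.079     ] px/m r 20.56214714050293 0.05786612529536347
shaft [ 0.56506516 -0.03559721  0.067     ]
shaft [ 0.56827976 -0.04673012  0.067     ]
```

Run:
```python
from h import *
from scipy.spatial.transform import Rotation as Ro
s=observe();a=np.radians(25)
R=np.array([[0,-np.cos(a),-np.sin(a)],[-1,0,0],[0,np.sin(a),-np.cos(a)]])
print(np.linalg.det(R),(Ro.from_matrix(R)*Ro.from_matrix(s["tool_rot"]).inv()).as_rotvec(), np.array([.5887,-.2795,.105])-s["position"])
```

```text
0.9999999999999999 [-0.27276427  0.46600503 -0.31680201] [ 0.09165999 -0.00190243 -0.14012065]
```

```bash
python3 -m crank '[-0.0455,0.0777,-0.0528,0.023,-0.0003,-0.015,100, -0.0455,0.0777,-0.0528,0.023,-0.0003,-0.015,100, -0.0455,0.0777,-0.0528,0.023,-0.0003,-0.015,100, -0.0455,0.0777,-0.0528,0.0227,-0.0003,-0.015,100, -0.0455,0.0777,-0.0528,0,-0.0004,-0.04,100, -0.0455,0.0777,-0.0528,0,-0.0003,-0.04,100, 0,0,0,0,0,0,100, 0,0,0,0,0,0,100]'
python3 - <<'E'
from h import *
s=observe();print(np.round(s["q"],2))
d=get_image("wrist");np.savez("w20.npz",**d);cv2.imwrite("pics/w2.png",d["frame"][:,:,::-1])
E
```

```text
time_s: 2.25
position: [0.5892, -0.2793, 0.1062]
tool_rot: [[0.002, -0.907, -0.42], [-1.0, -0.003, 0.001], [-0.002, 0.42, -0.907]]
ft_force: [-0.2, 0.3, 1.5]
grip_width: 0.0857
[-31.07  49.03  49.71 -12.79 102.61  58.36]
```

View pics/w2.png

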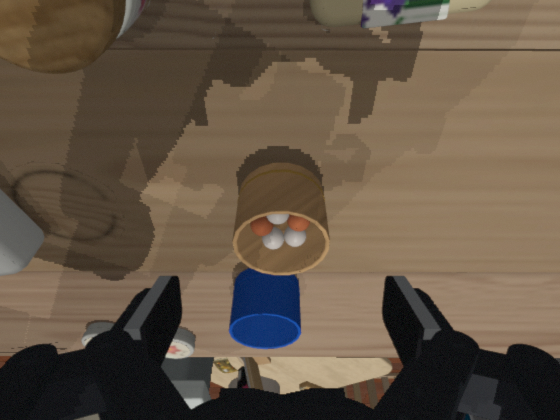

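Wrist view: the cup rim centre is at (282,242), midway between the pads at about (165,310) and (400,310), so it is aligned. Descending and gripping.

```bash
python3 -m crank '[0,0,0,-0.0077,0,-0.0166,100, 0,0,0,-0.0077,0,-0.0166,100, 0,0,0,-0.0077,0,-0.0166,100, 0,0,0,-0.0077,0,-0.0166,100, 0,0,0,-0.0077,0,-0.0166,100, 0,0,0,0,0,0,100, 0,0,0,0,0,0,40, 0,0,0,0,0,0,40, 0,0,0,0,0,0,40, 0,0,0,0,0,0,40, 0,0,0,0,0,0,40, 0,0,0,0,0,0,40]' 30
```

```text
time_s: 3.5
position: [0.5517, -0.28, 0.0251]
tool_rot: [[0.0, -0.908, -0.419], [-1.0, 0.0, -0.001], [0.001, 0.419, -0.908]]
ft_force: [0.1, -0.1, 8.0]
grip_width: 0.0598
```

```bash
python3 -m crank '[0,0,0,0,0,0.02,40, 0,0,0,0,0,0.035,40, 0,0,0,0,0,0.035,40, 0,0,0,0,0,0.03,40, 0,0,0.105,-0.0008,0.015,0.015,40, 0,0,0.105,-0.0008,0.025,0.01,40, 0,0,0.105,-0.0008,0.03,0,40, 0,0,0.105,-0.0008,0.03,0,40, 0,0,0.105,-0.0008,0.03,0,40, 0,0,0.105,-0.0008,0.03,0,40, 0,0,0.105,-0.0008,0.03,0,40, 0,0,0.105,-0.0008,0.03,0,40, 0,0,0.105,-0.0008,0.03,0,40, 0,0,0.105,-0.0008,0.03,0,40, 0,0,0.105,-0.0008,0.03,0,40, 0,0,0.105,-0.0008,0.03,0,40, 0,0,0.105,-0.0008,0.03,0,40, 0,0,0.105,-0.0008,0.02,0,40, 0,0,0.1,-0.0008,0.01,0,40, 0,0,0,0,0,0,40]' 50
python3 - <<'E'
from h import *
s=observe();print(np.round(s["q"],2))
E
```

```text
time_s: 5.5
position: [0.5381, 0.1223, 0.1685]
tool_rot: [[1.0, 0.002, 0.001], [0.002, -0.907, -0.421], [0.0, 0.421, -0.907]]
ft_force: [-0.4, -0.6, -1.3]
grip_width: 0.0594
[ 11.06  30.03  77.87 -24.98  78.3   17.4 ]
```

```bash
python3 -m crank '[0.11,0,0,0,0.001,-0.006,40, 0.11,0,0,0,0.001,-0.006,40, 0.11,0,0,0,0.001,-0.006,40, 0.11,0,0,0,0.001,-0.006,40, 0.11,0,0,0,0.001,-0.006,40, 0.11,0,0,0,0.001,-0.006,40, 0.11,0,0,0,0.001,-0.006,40, 0.11,0,0,0,0.001,-0.006,40, 0.11,0,0,0,0,0,40, 0.075,0,0,0,0,0,40, 0.075,0,0,0,0,0,40, 0.075,0,0,0,0,0,40, 0.075,0,0,0,0,0,40, 0.075,0,0,0,0,0,40, 0.075,0,0,0,0,0,40, 0.075,0,0,0,0,0,40, 0.075,0,0,0,0,0,40, 0.075,0,0,0,0,0,40, 0.075,0,0,0,0,0,40, 0,0,0,0,0,0,40]'
python3 - <<'E'
from h import *
s=observe();print(np.round(s["q"],2))
F=[get_image(n)["frame"] for n in("top","scene")]
cv2.imwrite("pics/p3.png",np.hstack([cv2.resize(F[0][150:260,200:340],(400,314)),cv2.resize(F[1][150:290,180:358],(400,314))])[:,:,::-1])
E
```

```text
time_s: 7.5
position: [0.5391, 0.1272, 0.1186]
tool_rot: [[1.0, -0.003, -0.0], [-0.0, -0.262, 0.965], [-0.003, -0.965, -0.262]]
ft_force: [-0.1, -0.7, -2.1]
grip_width: 0.0596
[-23.64  44.73  93.1   62.34  93.77 -51.82]
```

View pics/p3.png

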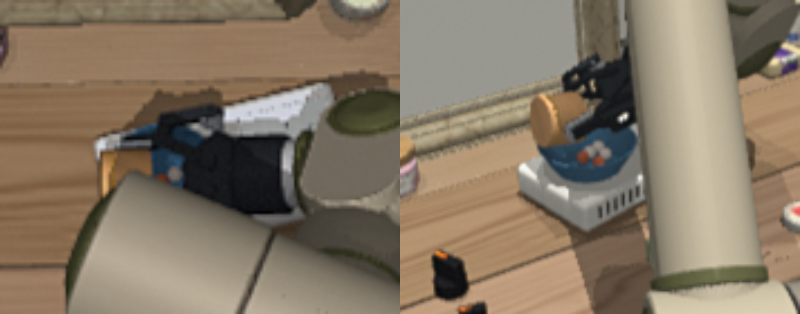

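The balls are in the dish. I'll add a bit more tilt to be sure the cup empties, then lift and untip.

```bash
python3 -m crank '[0.08,0,0,0,0,0.002,40, 0.08,0,0,0,0,0.002,40, 0.08,0,0,0,0,0.002,40, 0,0,0,0,0,0,40, 0,0,0,0,0,0,40, 0,0,0,0,0,0,40, -0.11,0,0,0,-0.001,0.012,40, -0.14,0,0,0,-0.001,0.012,40, -0.14,0,0,0,-0.001,0.012,40, -0.14,0,0,0,-0.001,0.01,40, -0.14,0,0,0,-0.001,0,40, -0.14,0,0,0,-0.001,0,40, -0.14,0,0,0,-0.001,0,40, -0.14,0,0,0,-0.001,0,40, -0.14,0,0,0,0,0,40, -0.14,0,0,0,0,0,40, -0.14,0,0,0,0,0,40, -0.14,0,0,0,0,0,40, -0.14,0,0,0,0,0,40, -0.14,0,0,0,0,0,40]'
python3 - <<'E'
from h import *
from scipy.spatial.transform import Rotation as Ro
s=observe();print(np.round(s["q"],2))
a=np.radians(25)
R=np.array([[0,-np.cos(a),-np.sin(a)],[-1,0,0],[0,np.sin(a),-np.cos(a)]])
print((Ro.from_matrix(R)*Ro.from_matrix(s["tool_rot"]).inv()).as_rotvec(), np.array([.5517,-.28,.0251])-s["position"])
E
```

```text
time_s: 9.6
position: [0.5385, 0.121, 0.1731]
tool_rot: [[1.0, -0.002, 0.002], [-0.001, -0.925, -0.381], [0.003, 0.381, -0.925]]
ft_force: [0.3, 0.1, -2.1]
grip_width: 0.0595
[  9.96  29.13  77.86 -22.59  77.92  15.79]
[-0.0334635   0.03795994 -1.56972214] [ 0.01318738 -0.40101537 -0.14802527]
```

```bash
python3 -m crank '[-0.0024,0.0027,-0.112,0.001,-0.02,0,40, -0.0024,0.0027,-0.112,0.001,-0.029,0,40, -0.0024,0.0027,-0.112,0.001,-0.03,0,40, -0.0024,0.0027,-0.112,0.001,-0.03,0,40, -0.0024,0.0027,-0.112,0.001,-0.03,0,40, -0.0024,0.0027,-0.112,0.001,-0.03,0,40, -0.0024,0.0027,-0.112,0.001,-0.03,0,40, -0.0024,0.0027,-0.112,0.001,-0.03,0,40, -0.0024,0.0027,-0.112,0.001,-0.03,0,40, -0.0024,0.0027,-0.112,0.001,-0.03,0,40, -0.0024,0.0027,-0.112,0.001,-0.03,0,40, -0.0024,0.0027,-0.112,0.001,-0.03,0,40, -0.0024,0.0027,-0.112,0.001,-0.03,0,40, -0.0024,0.0027,-0.112,0.0002,-0.022,0,40, 0,0,0,0,0,-0.035,40, 0,0,0,0,0,-0.04,40, 0,0,0,0,0,-0.035,40, 0,0,0,0,0,-0.02,40, 0,0,0,0,0,0,40]'
python3 - <<'E'
from h import *
s=observe();print(np.round(s["ft_force"],1))
d=get_image("wrist");T=get_image("top")["frame"]
F=np.hstack([d["frame"],cv2.resize(T[170:260,220:280],(240,360))[:420] if 0 else cv2.copyMakeBorder(cv2.resize(T[185:240,230:290],(240,220)),0,200,0,0,0)])
cv2.imwrite("pics/p4.png",F[:,:,::-1])
E
```

```text
time_s: 11.5
position: [0.5506, -0.2795, 0.0393]
tool_rot: [[0.001, -0.907, -0.421], [-1.0, -0.004, 0.005], [-0.007, 0.421, -0.907]]
ft_force: [-0.3, 0.0, -1.4]
grip_width: 0.0594
[-0.3  0.  -1.4]
```

View pics/p4.png

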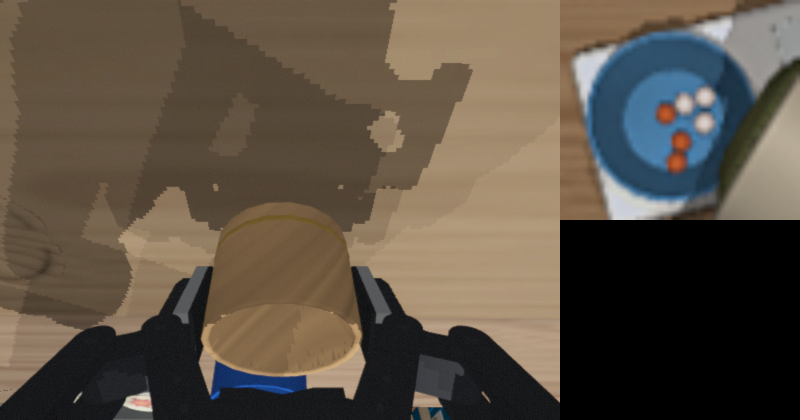

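All six balls (3 white, 3 terracotta) are in the dish and the cup is empty. Setting it down.

```bash
python3 -m crank '[0,0,0,0,0,-0.004,40, 0,0,0,0,0,-0.004,40, 0,0,0,0,0,-0.003,40, 0,0,0,0,0,-0.0015,40, 0,0,0,0,0,0,40]'
```

```text
time_s: 12.1
position: [0.5516, -0.2803, 0.0287]
tool_rot: [[0.002, -0.908, -0.418], [-1.0, -0.003, 0.003], [-0.005, 0.418, -0.908]]
ft_force: [-0.1, 0.0, -0.6]
grip_width: 0.0595
```

```bash
python3 -m crank '[0,0,0,0,0,-0.0015,40, 0,0,0,0,0,-0.001,40, 0,0,0,0,0,-0.001,40, 0,0,0,0,0,0,40]'
```

```text
time_s: 12.5
position: [0.5517, -0.2803, 0.0254]
tool_rot: [[0.002, -0.909, -0.418], [-1.0, -0.003, 0.003], [-0.004, 0.418, -0.909]]
ft_force: [-0.4, -0.8, -0.8]
grip_width: 0.0597
```

```bash
python3 -m crank '[0,0,0,0,0,-0.001,40, 0,0,0,0,0,0,100, 0,0,0,0,0,0,100, 0,0,0,0,0,0,100, 0,0,0,0,0,0,100, 0,0,0,0.0077,0,0.0166,100, 0,0,0,0.0077,0,0.0166,100, 0,0,0,0.0077,0,0.0166,100, 0,0,0,0.0077,0,0.0166,100, 0,0,0,0.0077,0,0.0166,100, 0,-0.108,0,-0.02,0.03,0.03,100, 0,-0.108,0,-0.02,0.03,0.03,100, 0,-0.108,0,-0.02,0.03,0.03,100, 0,-0.108,0,-0.02,0.03,0.03,100, 0,0,0,0,0.03,0.005,100, 0,0,0,0,0.03,0.005,100, 0,0,0,0,0.03,0.005,100, 0,0,0,0,0.03,0,100, 0,0,0,0,0,0,100, 0,0,0,0,0,0,100]'
python3 - <<'E'
from h import *
for n in("wrist","top","scene"):
    d=get_image(n);np.savez(n[0]+"50.npz",**d)
    if n=="wrist":W=d["frame"]
    if n=="top":T=d["frame"]
w=load("w5");t=load("t5");H=hsv(t)
c=proj(w,[.567,-.04,.067]);print("shaft proj",c)
x,y=int(c[0]),int(c[1]);x=min(max(x,35),525);y=min(max(y,35),385)
F=np.hstack([cv2.resize(W[y-35:y+35,x-35:x+35],(500,500),interpolation=cv2.INTER_CUBIC),cv2.resize(T[150:260,345:415],(300,500))])
cv2.imwrite("pics/p5.png",F[:,:,::-1]);print(x,y)
E
```

```text
time_s: 14.5
position: [0.5101, -0.0402, 0.2424]
tool_rot: [[0.004, -1.0, 0.001], [-1.0, -0.004, 0.003], [-0.003, -0.001, -1.0]]
ft_force: [-0.3, -0.1, -0.5]
grip_width: 0.0851
shaft proj (np.float64(281.7837313995667), np.float64(122.14035669197347))
281 122
```

View pics/p5.png

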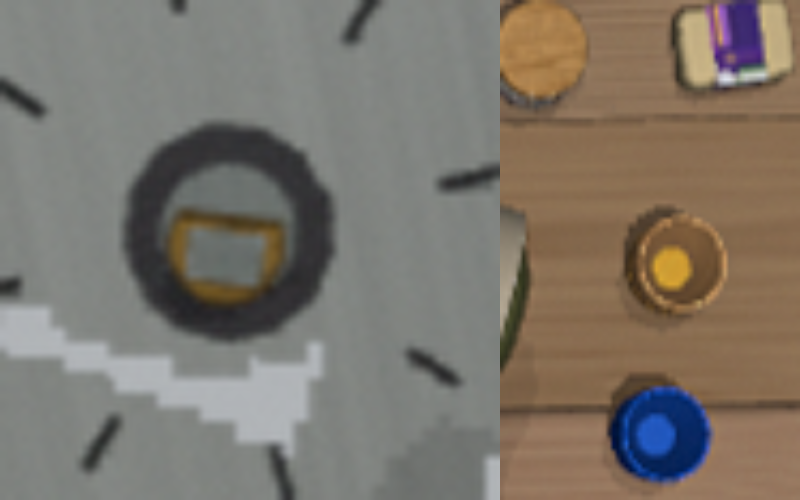

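The cup stands upright and empty at its old place, with the blue cup and soap unmoved. Wrist crop: the D-shaft centre is near (278,121), with its flat edge at the top of the crop, so the flat faces roughly +x. Next I'll view the knob from the same relative pose, so calibration errors cancel.

```bash
python3 -m crank '[0,0,0,-0.013,0.0425,-0.003,100, 0,0,0,-0.013,0.0425,-0.003,100, 0,0,0,-0.013,0.0425,-0.003,100, 0,0,0,-0.013,0.0425,-0.003,100, 0,0,0,-0.013,0.0425,-0.003,100, 0,0,0,-0.013,0.0425,-0.003,100, 0,0,0,-0.013,0.0425,-0.003,100, 0,0,0,-0.014,0.0425,-0.001,100, 0,0,0,0,0,0,100, 0,0,0,0,0,0,100]'
python3 - <<'E'
from h import *
d=get_image("wrist");np.savez("w60.npz",**d)
w=load("w6");w5=load("w5");t=load("top");s=load("scene");t5=load("t5")
c=proj(w,[.4623,.2996,.04]);print("knob proj",c)
x,y=int(c[0]),int(c[1])
cv2.imwrite("pics/p6.png",cv2.resize(d["frame"][y-40:y+40,x-40:x+40],(560,560),interpolation=cv2.INTER_CUBIC)[:,:,::-1]);print(x,y)
k=500/70
P=lambda a,b:onz(w5,281-35+a/k-.5,122-35+b/k-.5,.067)
a,b,cc=P(172,210),P(285,222),P(228,239);print("flat ends",a,b,"len",np.linalg.norm(a-b),"normal ang",np.degrees(np.arctan2(b[1]-a[1],b[0]-a[0]))+90,"c",cc)
for q in((168,239),(287,239),(228,303)):print(np.round(P(*q)-cc,4))
H=hsv(w);hh,ss,vv=[H[...,i].astype(int) for i in range(3)]
print("orange",blobs((hh<22)&(ss>170)&(vv>150),(x-40,y-40,x+40,y+40),3))
print("dark",blobs(vv<60,(x-60,y-60,x+60,y+60),50))
E
```

```text
time_s: 15.65
position: [0.4053, 0.2997, 0.2201]
tool_rot: [[0.004, -1.0, 0.001], [-1.0, -0.004, 0.003], [-0.003, -0.001, -1.0]]
ft_force: [0.2, 0.6, 0.0]
grip_width: 0.0853
knob proj (np.float64(282.07361369764675), np.float64(121.52960478561336))
282 121
flat ends [ 0.57204558 -0.02973151  0.067     ] [ 0.57074394 -0.04302139  0.067     ] len 0.01335347094027554 normal ang -5.593847780026181 c [ 0.56876854 -0.03631587  0.067     ]
[-0.      0.0071  0.    ]
[ 0.    -0.007  0.   ]
[-0.0074 -0.      0.    ]
orange []
dark [([258, 102, 39, 45, 1146], [278.09, 123.49])]
```

View pics/p6.png

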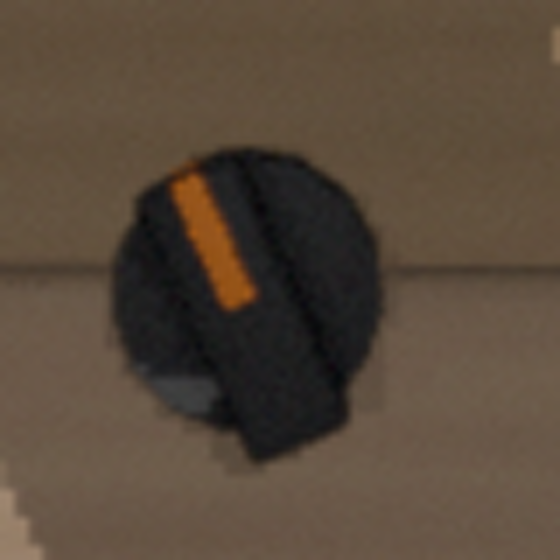

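The wrist crop shows the knob's orange line from (268,106) out to in (276,124), and a bar axis at about 24°.

Run:
```python
from h import *
w=load("w6");P=lambda a,b,z:onz(w,242+a/7-.5,81+b/7-.5,z)
o,i=P(186,176,.043),P(244.5,304.5,.043);print("inner",i,"outer",o,np.linalg.norm(o-i),"yaw",np.degrees(np.arctan2(*(o-i)[1::-1])))
cs=[P(*q,.043) for q in((137,205),(255,462),(350,405),(240,165))];print("bar ctr",np.mean(cs,0),np.linalg.norm(cs[0]-cs[1]),np.linalg.norm(cs[1]-cs[2]))
print("skirt",P(246,289,.018),np.linalg.norm(P(113,289,.018)-P(380,289,.018)))
```

```text
inner [0.46044724 0.30438368 0.043     ] outer [0.47537942 0.31137398 0.043     ] 0.016487401846850862 yaw 25.086043239277526
bar ctr [0.45965193 0.30417469 0.043     ] 0.03369754107233357 0.01361675918105554
skirt [0.46049959 0.30460679 0.018     ] 0.03499894429857578
```

```bash
python3 -m crank '[0,0,0.108,0.0137,0.0012,-0.02,55, 0,0,0.108,0.0137,0.0012,-0.02,55, 0,0,0.108,0.0138,0.0011,-0.02,55, 0,0,0.109,0.0138,0.0011,-0.02,55, 0,0,0,0,0,-0.03,55, 0,0,0,0,0,-0.03,55, 0,0,0,0,0,-0.02,55, 0,0,0,0,0,-0.01,55, 0,0,0,0,0,0,55, 0,0,0,0,0,0,55]'
```

```text
time_s: 16.7
position: [0.461, 0.3039, 0.0512]
tool_rot: [[0.422, -0.907, 0.001], [-0.907, -0.422, 0.004], [-0.003, -0.002, -1.0]]
ft_force: [-0.5, 0.5, 0.6]
grip_width: 0.0471
```

```bash
python3 -m crank '[0,0,0,-0.0006,0.0004,-0.008,55, 0,0,0,0,0,-0.0075,55, 0,0,0,0,0,0,55, 0,0,0,0,0,0,0, 0,0,0,0,0,0,0, 0,0,0,0,0,0,0, 0,0,0,0,0,0,0, 0,0,0,0,0,0,0, 0,0,0,0,0,0,0]' 60
```

```text
time_s: 17.6
position: [0.4598, 0.3049, 0.0352]
tool_rot: [[0.423, -0.906, 0.0], [-0.906, -0.423, 0.004], [-0.003, -0.002, -1.0]]
ft_force: [-0.6, -0.0, 5.9]
grip_width: 0.0129
```

```bash
python3 -m crank '[0,0,0,0,0,0.035,0, 0,0,0,0,0,0.035,0, 0,0,0,0,0,0.035,0, 0,0,0,0,0,0.035,0, 0,0,-0.0445,0.009,-0.0284,0,0, 0,0,-0.0445,0.009,-0.0284,0,0, 0,0,-0.0445,0.009,-0.0284,0,0, 0,0,-0.0445,0.009,-0.0284,0,0, 0,0,-0.0445,0.009,-0.0284,0,0, 0,0,-0.0445,0.009,-0.0284,0,0, 0,0,-0.0445,0.009,-0.0284,0,0, 0,0,-0.0445,0.009,-0.0284,0,0, 0,0,-0.0445,0.009,-0.0284,0,0, 0,0,-0.0445,0.009,-0.0284,0,0, 0,0,-0.0445,0.009,-0.0284,0,0, 0,0,-0.0445,0.0092,-0.0282,0,0, 0,0,0,0,0,-0.03,0, 0,0,0,0,0,-0.025,0, 0,0,0,0,0,0,0, 0,0,0,0,0,0,0]'
python3 - <<'E'
from h import *
s=observe();print(np.round(s["position"],4),np.round(s["ft_force"],1),np.degrees(np.arctan2(s["tool_rot"][1][0],s["tool_rot"][0][0])))
d=get_image("wrist");np.savez("w70.npz",**d)
t=get_image("scene")["frame"]
F=np.hstack([cv2.resize(d["frame"],(480,360))[:, :],cv2.resize(t[170:250,230:310],(320,320)) if 0 else cv2.copyMakeBorder(cv2.resize(t[170:260,230:320],(320,320)),0,40,0,0,0)])
cv2.imwrite("pics/p7.png",F[:,:,::-1])
E
```

```text
time_s: 19.6
position: [0.5678, -0.0359, 0.1201]
tool_rot: [[-0.098, -0.995, 0.001], [-0.995, 0.098, 0.003], [-0.003, -0.0, -1.0]]
ft_force: [-0.1, -0.1, 0.4]
grip_width: 0.0128
[ 0.5678 -0.0359  0.1201] [-0.1 -0.1  0.4] -95.59866935539804
```

View pics/p7.png

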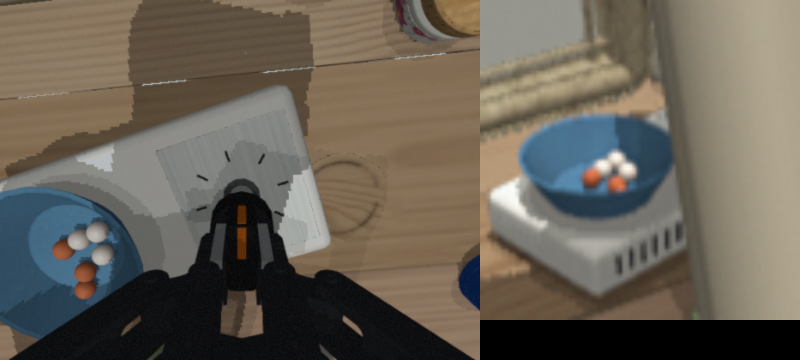

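The held knob has its orange mark facing +x, at the shaft's flat angle (−5.6°), and all six balls are still in the dish. Lowering onto the shaft.

```bash
python3 -m crank '[0,0,0,0.0006,0,-0.008,0, 0,0,0,0,0,-0.006,0, 0,0,0,0,0,-0.002,0, 0,0,0,0,0,-0.002,0, 0,0,0,0,0,-0.002,0, 0,0,0,0,0,0,0]'
```

```text
time_s: 20.3
position: [0.5683, -0.0359, 0.0996]
tool_rot: [[-0.098, -0.995, 0.001], [-0.995, 0.098, 0.003], [-0.003, -0.001, -1.0]]
ft_force: [0.6, -0.2, 0.1]
grip_width: 0.013
```

```bash
python3 -m crank '[0,0,0,0,0,-0.002,0, 0,0,0,0,0,-0.002,0, 0,0,0,0,0,-0.002,0, 0,0,0,0,0,0,0]'
```

```text
time_s: 20.7
position: [0.5682, -0.0359, 0.0935]
tool_rot: [[-0.098, -0.995, 0.001], [-0.995, 0.098, 0.003], [-0.003, -0.0, -1.0]]
ft_force: [0.3, -0.1, 0.2]
grip_width: 0.013
```

```bash
python3 -m crank '[0,0,0,0,0,-0.002,0, 0,0,0,0,0,-0.002,0, 0,0,0,0,0,-0.002,0, 0,0,0,0,0,0,0]' 90; python3 -m crank '[0,0,0,0,0,-0.002,0, 0,0,0,0,0,-0.001,0, 0,0,0,0,0,0,0]'
```

```text
time_s: 21.1
position: [0.5684, -0.0359, 0.0878]
tool_rot: [[-0.098, -0.995, 0.001], [-0.995, 0.098, 0.003], [-0.003, -0.001, -1.0]]
ft_force: [0.3, -0.6, 1.4]
grip_width: 0.012
time_s: 21.4
position: [0.5684, -0.0359, 0.085]
tool_rot: [[-0.098, -0.995, 0.002], [-0.995, 0.098, 0.003], [-0.003, -0.001, -1.0]]
ft_force: [-0.7, 0.3, 4.0]
grip_width: 0.0118
```

```bash
python3 -m crank '[0,0,0,0,0,-0.002,0, 0,0,0,0,0,-0.002,0, 0,0,0,0,0,0,0]'; python3 -m crank '[0,0,0,0,0,-0.001,0, 0,0,0,0,0,-0.001,0, 0,0,0,0,0,0,0]'; python3 -m crank '[0,0,0,0,0,-0.0007,0, 0,0,0,0,0,0,0, 0,0,0,0,0,0,0]'
```

```text
time_s: 21.7
position: [0.5684, -0.0359, 0.0809]
tool_rot: [[-0.098, -0.995, 0.002], [-0.995, 0.098, 0.003], [-0.003, -0.001, -1.0]]
ft_force: [-2.1, 0.6, 6.5]
grip_width: 0.0119
time_s: 22.0
position: [0.5685, -0.0359, 0.0803]
tool_rot: [[-0.097, -0.995, 0.002], [-0.995, 0.097, 0.003], [-0.003, -0.002, -1.0]]
ft_force: [-5.4, 1.6, 17.7]
grip_width: 0.0122
time_s: 22.3
position: [0.5685, -0.0359, 0.0803]
tool_rot: [[-0.097, -0.995, 0.003], [-0.995, 0.097, 0.002], [-0.003, -0.003, -1.0]]
ft_force: [-6.2, 1.2, 21.7]
grip_width: 0.0121
```

The knob is at the stop: TCP z is .0803 against .080 expected, and the force rose sharply. One last look.

Run:
```python
from h import *
w=get_image("wrist")["frame"];t=get_image("top")["frame"]
F=np.hstack([w[60:420,120:440],cv2.resize(t[130:310,140:420],(480,309)) if 0 else cv2.copyMakeBorder(cv2.resize(t[130:310,140:420],(480,309)),0,51,0,0,0)])
cv2.imwrite("pics/p8.png",F[:,:,::-1]);s=observe();print(s["time_s"],np.round(s["ft_force"],1),s["position"])
```

```text
22.4 [-7.2  1.7 23.2] [ 0.56849015 -0.03587586  0.08030379]
```

View pics/p8.png

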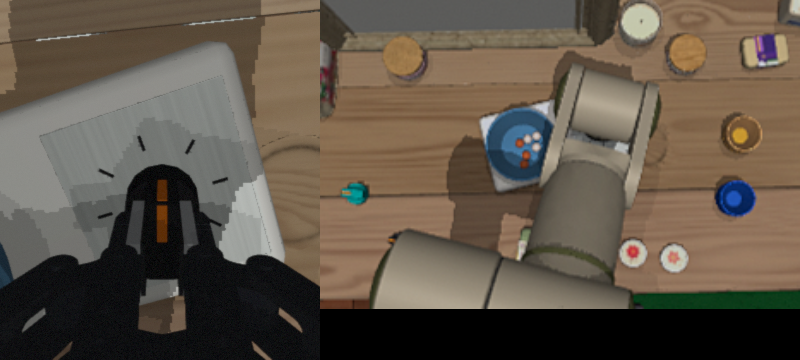

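The knob is seated on the panel with its mark still aligned, six balls are in the dish, and the cup is upright. The other goods in view are untouched.

```bash
python3 -c "from rig import *; print(close_job())"
```

```text
the job is handed in; nothing more can be done
None
```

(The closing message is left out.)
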